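# Check a washed lint screen at the lamp

### The job

Take the tall lint screen, the one with the upright grip, straight up out of the drying rack, leaving the other two screens standing and everything else on the table alone. Keep it upright and level and hold it about 18 cm in front of the inspection lamp without knocking the lamp, its mesh centred on the light: first with the smooth front (the side the lip overhangs) squarely to the lamp, still for a good second, then turned half round so that the ribbed back is squarely to the lamp. Finish holding it there in the air, level and steady; do not put it down or let go.

Things in the scene. Friction and masses are not known exactly. Their poses are not given: they have to be found in the camera images.
- screen: The lint screen to check, tallest in the rack: grey frame with mesh, 210 mm wide (y), 17 thick (x), 130 tall; then a 10 mm bezel with a lip 12 mm out over the front, then an upright grip 86 long (y), 16 thick (x), top at 184 mm. About 0.3 kg. Origin: centre of the underside, z up, -x out of the smooth front, +x out of the ribbed back. Stands upright (lean under 5 deg), x along the rack's x.
- screen_grip (a point): Where to grasp the screen: the middle of its grip, 164 mm above its underside; pinch across the 16 mm thickness (along the screen's x) from above. There are 24 mm between this point and the bezel below it. Axes as the screen's.
- screen_mesh (a point): Middle of the screen's mesh, 65 mm above its underside, 99 mm below screen_grip. Axes as the screen's.
- screen_low: Another screen, not to be taken: 180 mm wide, 93 mm tall with a plain lip along its top, no grip. Origin and axes as for screen.
- screen_narrow: Another screen, not to be taken: 150 mm wide, 103 mm tall, with a small 40 mm tab on top. Origin and axes as for screen.
- rack: Fixed wire drying rack in a white tray 270 x 200 mm. Hoops across its y, 27 mm apart along x, tops at 86 mm; screens stand on rails 22 mm above the table in slots at -54, 0, +54 mm along x (which is where varies). Origin: centre of the underside, z up. A screen is free of the hoops with its underside 90 mm above the table and clears the other screens at 130 mm.
- lamp: Fixed inspection lamp: round white foot 170 mm across, 24 mm high, gooseneck, and a round LED head 116 mm across and 30 mm deep, upright, centre 200 mm above the table. Origin on the table right under the head's face; it shines level along its -x; foot centre 45 mm and neck 30 to 90 mm to the +x side.
- lamp_face (a point): Centre of the shining face of the lamp's head, 200 mm above the table; the light goes along its -x, z up.
- detergent: Bystander: white detergent bottle, 84 mm across, 200 mm tall. Origin: centre of its underside.
- stain_bottle: Bystander: slim white bottle, 52 mm across, 120 mm tall. Origin: centre of its underside.
- sheet_box: Bystander: cardboard box 70 x 120 mm, 100 mm tall. Origin: centre of its underside.
- brush: Bystander: wooden scrubbing brush, 150 x 50 mm, 45 mm tall, bristles down. Origin: centre of its underside.
- driver: Bystander: screwdriver lying on the table. Origin under its middle.
- token_jar: Bystander: glass jar with a steel lid, 70 mm across, 85 mm tall. Origin: centre of its underside.
Mind the look-alikes: they are no part of the job. There is more than one size of the lamp; the one meant has the size given above.

How it is judged:
By the outcome, as a careful person would: the job done as asked, in the order asked, and still so for the second after the job is handed in, while the arm keeps its last pose, push and grip.
It also fails if it takes over 48 s, if anything falls off the work surface, if the arm or the gripper's body presses on something with over 40 N, if the wrist force passes 120 N, or if a joint passes its speed limit or range.

### The arm

A 6-joint arm with a two-finger parallel gripper is mounted at the origin on the work surface. World frame = base frame: x ahead of the robot, y to its left, z up, the work surface at z = 0. Lengths are in mm, angles in rad, forces in N, time in s.
With the tool pointing down it reaches from about 350 to 800 mm from the base axis. Payload 7.3 kg.
Tool frame: the origin (TCP) lies on the centre line of the jaws, within the pads' length; the fingertips stand 11 mm ahead of it and the grasp point (between the pads) lies 8 mm behind it; z points along the fingers, y is the line along which they close (so a half turn about z gives the same grasp; the last joint's range is limited). The gripper opens to 85 mm and grips with 20 to 120 N. Pads are 22 mm wide; open, the fingers measure 114 mm over their backs; the gripper's body (76 mm by 85 mm) begins 54 mm behind the grasp point. The pads swing forward as they close: fully open they stand 13 mm farther back than shut.
Start: joints at [0.993, 0.342, 1.524, -0, 1.275, -0.146], TCP at [219.703, 476.837, 242.322] pointing down, gripper open.
Joint ranges: [-2.53, 2.53], [-0.77, 2.02], [0.04, 2.7], [-1, 4.14], [0.28, 2.66], [-3.11, 3.11]. Speed limits (rad/s): [2.57, 2.57, 3.14, 3.14, 3.14, 3.14].

### API

Orientations are given as a unit quaternion [w, x, y, z].
In Python, from workcell import robot, optics, ticket gives the robot as it stands.
- The arm moves only by the tool step_arm, never from a script. Its arguments are lists of equal length, an entry for each row: "linear": the shift along the world's x, y, z scaled (see below), a list of three; "turn": the turn about the world's z scaled (see below). A call has exactly 5 rows; each row is the pose to reach, as a shift and turn from the pose commanded when the call began, turning the shorter way round; what a row does not reach only later rows make up. The controller multiplies each number of a shift by 0.6 m and each number of a turn by 180 degrees. A row lasts 1/12 s, in which the tool goes at most 41.7 mm and 7.16 degrees, less where a joint would pass 70% of its speed; a pose out of reach is approached as far as the arm can. A call with a number of a shift or a turn outside -1 to 1 is refused whole. A call with a gripper value outside its range is refused whole. "claw" is the finger opening in mm, from 0 to 85.4, set as the call begins (left out, the last holds). The fingers move at their own pace and stop on an object; "squeeze" is the grip in N (left out, the last holds). Time passes only in rows, so rows that repeat a pose let the fingers close, or fill a call up. It gives the time, the measured TCP pose, the force, the opening and the grip force at its end, in the units of the state.
- robot.sense(): the state, without advancing time (a new reading comes with each control period).
- optics.read_camera(name): name is "scene" or "top"; returns a dict with "color" (384x512x3 uint8, red, green, blue), "range_z" (384x512 float32, mm along the optical axis (not along the pixel's ray), 0 where there is no reading), "intrinsics" (3x3 intrinsics, pixels), "world_to_cam" (4x4, takes a point from world to camera coordinates). Camera axes: x right, y down, z forward; pixel columns grow to the right and rows downward; lengths in mm; the calibration is good to about 2 mm. A picture is of the moment at which its call begins.
- ticket.sign_off(): hands the job in; it is judged then, once.
The state is a dict: "t": time; "qpos": joint angles; "dq": joint speeds; "effort": joint torques, N m; "tcp_pos": TCP position; "orientation": TCP orientation; "ft_force": force on the tool from outside, world axes, zero at the start; "torque": the same for the moment, N m; "grip_width": finger opening in mm; "grip_force": force on a finger pad.
Only numpy, scipy, OpenCV 4.12 (cv2) and the standard library are available. Lean on these libraries where they do the work, as an engineer would, in place of code of your own. Each camera call takes 0.05 s, during which the arm holds its last target. There are 200 camera calls.

## Working session

There is one attempt and no reset: what is moved stays moved. The work goes in short steps, Python scripts to look and compute and a tool call to move; the robot and the scene stay as the last step left them, time stands still between calls to the robot, and variables do not carry over. Pictures are saved under pics/ and viewed, at most 10 in all, crops included, and the job is handed in when it is done.

Besides the shell and the picture viewer there is one more tool, called after "Emit:" as name(argument=value, ...), one argument or row to a line, values as JSON. step_arm: Moves the arm, as the interface text tells. Shifts and turns lie within -1 to 1; 1 stands for 0.6 m of shift or 180 degrees of turn. Its arguments: {"type":"object","properties":{"linear":{"type":"array","items":{"type":"array","items":{"type":"number","minimum":-1,"maximum":1}}},"turn":{"type":"array","items":{"type":"number","minimum":-1,"maximum":1}},"claw":{"type":"number"},"squeeze":{"type":"number"}},"required":["linear","turn"]}

```bash
mkdir -p pics; cat > h.py <<'E'
import numpy as np,cv2
from workcell import robot,optics,ticket
def shot(n):
    d=optics.read_camera(n); K=np.array(d["intrinsics"]);T=np.array(d["world_to_cam"]);z=d["range_z"]
    v,u=np.mgrid[:384,:512]
    c=np.stack([(u-K[0,2])/K[0,0]*z,(v-K[1,2])/K[1,1]*z,z],-1)
    W=(c-T[:3,3])@T[:3,:3]; W[z==0]=np.nan
    return d,W
def save(n,im,s=1): cv2.imwrite("pics/"+n,cv2.resize(im[:,:,::-1],None,fx=s,fy=s,interpolation=cv2.INTER_CUBIC))
E
python3 - <<'E'
from h import *
for n in("scene","top"):
    d,W=shot(n); np.savez(n+"0.npz",W=W,c=d["color"]); save(n+"0.png",d["color"],1.5)
    T=np.array(d["world_to_cam"]);print(n,-T[:3,:3].T@T[:3,3],T[2,:3])
print(robot.sense())
E
```

```text
scene [1003.09249874 -622.46745703 1192.30670303] [-0.34524399  0.50209239 -0.79291224]
top [ 397.17747907   28.83429027 1255.13638159] [ 1.22240151e-01 -6.26590187e-05 -9.92500550e-01]
{'t': 0.1, 'qpos': array([ 9.93024965e-01,  3.42687787e-01,  1.52490243e+00,  9.22276722e-06,
        1.27538853e+00, -1.46027155e-01]), 'dq': array([ 4.81458309e-04, -3.15804603e-05, -3.01685407e-03,  4.90051471e-05,
        1.20107088e-03,  2.48436121e-04]), 'effort': array([ 1.87463185e-03, -4.34446156e+01, -2.46488982e+01, -8.47472074e-05,
        4.64555676e-03, -4.78322193e-05]), 'tcp_pos': array([219.49782426, 476.55043869, 241.68406204]), 'orientation': array([-2.49498623e-04,  2.14200635e-01,  9.76789439e-01, -6.46592852e-04]), 'ft_force': array([-0.41162884, -0.66657255, -0.47195961]), 'torque': array([0.01582168, 0.00231978, 0.02513782]), 'grip_force': 0.0, 'grip_width': 85.30675961396656}
```

View pics/scene0.png

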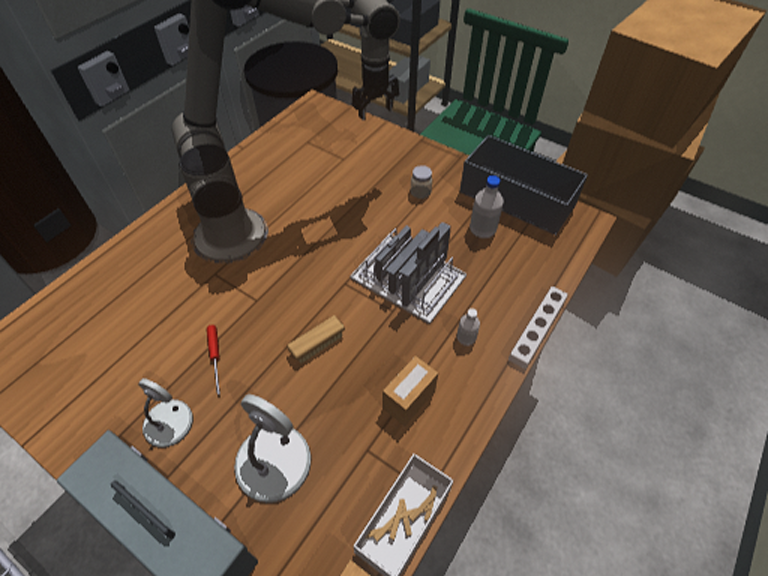

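View pics/top0.png

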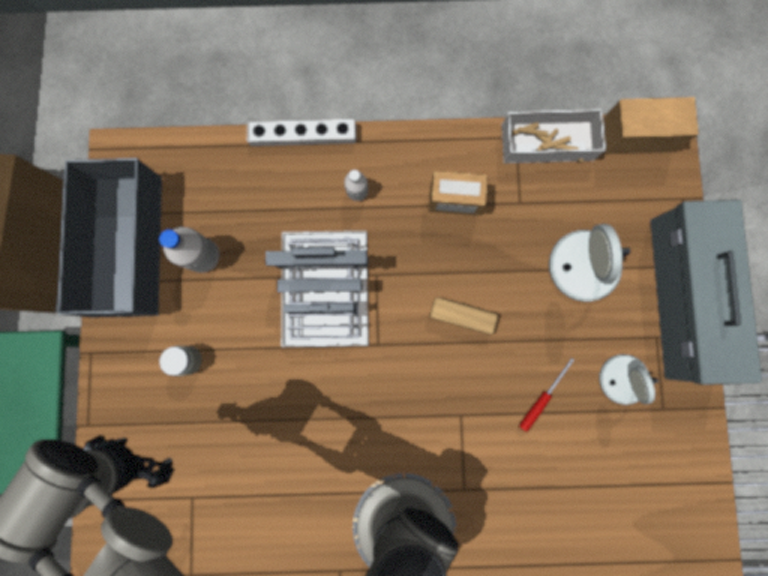

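The scene view shows three rack screens around (410,265) and two lamps: the large one at (272,455) and the small one at (165,415). In the top view the screens are at (315,257) with a grip bar, (320,285), and (320,307) with a small tab. The large lamp is at (590,262) and the small one at (628,380).

Candidates for the target are top (315,257), (320,285) and (320,307). I choose (315,257) because it is the widest and tallest and has the long grip. I'll check this in a crop.

```bash
python3 - <<'E'
from h import *
A=np.load("scene0.npz");B=np.load("top0.npz")
a=cv2.resize(A["c"][140:220,225:325],(640,512),interpolation=cv2.INTER_CUBIC)[:300*2]
save("rack.png",a)
b=cv2.resize(A["c"][255:340,90:215],(625,425),interpolation=cv2.INTER_CUBIC); save("lamp.png",b)
def pts(sel): return np.concatenate([X["W"].reshape(-1,3)[sel(X["W"].reshape(-1,3))] for X in (A,B)])
for X,n in((A,"scene"),(B,"top")):
    W=X["W"]; 
    r=W[160:230,180:250].reshape(-1,3) if n=="top" else W[140:220,225:325].reshape(-1,3)
    for lo,hi in((190,215),(150,168),(118,132),(105,118),(8,14)):
        p=r[(r[:,2]>lo)&(r[:,2]<hi)]
        if len(p)>3: print(n,lo,hi,len(p),p.mean(0).round(1),p.min(0).round(),p.max(0).round(), (np.degrees(cv2.minAreaRect(p[:,:2].astype(np.float32))[2]*np.pi/180),cv2.minAreaRect(p[:,:2].astype(np.float32))))
    r=W[140:215,360:430].reshape(-1,3) if n=="top" else W[255:340,150:215].reshape(-1,3)
    for lo,hi in((20,27),(145,265)):
        p=r[(r[:,2]>lo)&(r[:,2]<hi)]
        if len(p)>3: print(n,"lamp",lo,hi,len(p),p.mean(0).round(1),p.min(0).round(),p.max(0).round(),cv2.minAreaRect(p[:,:2].astype(np.float32)))
E
```

```text
scene 190 215 103 [598.5 164.7 204.2] [588. 125. 191.] [605. 211. 211.] (np.float64(89.67267608642578), ((596.505126953125, 167.9335479736328), (86.64132690429688, 17.57758140563965), 89.67267608642578))
scene 150 168 223 [594.3 149.2 161.1] [575.  64. 150.] [606. 276. 168.] (np.float64(88.76887512207031), ((591.6502075195312, 170.0228271484375), (211.5214080810547, 30.186363220214844), 88.76887512207031))
scene 118 132 169 [569.  156.5 122. ] [482.  66. 118.] [791. 419. 132.] (np.float64(23.50081443786621), ((594.0067749023438, 196.32275390625), (271.9110107421875, 372.6220703125), 23.50081443786621))
scene 105 118 367 [548.3 162.7 113.7] [478.  64. 105.] [790. 426. 118.] (np.float64(23.555030822753906), ((589.5148315429688, 199.37850952148438), (280.5941162109375, 377.2318115234375), 23.555030822753906))
scene 8 14 200 [554.2 157.9  10.4] [258. -20.   8.] [792. 492.  14.] (np.float64(34.58035659790039), ((536.0631103515625, 217.7173614501953), (444.85479736328125, 420.6119384765625), 34.58035659790039))
scene lamp 20 27 1361 [ 588.5 -454.1   23.7] [ 500. -530.   20.] [ 659. -366.  
[... 963 characters left out ...]
 118.] (np.float64(14.392142295837402), ((519.6826171875, 151.80203247070312), (106.69686889648438, 204.24075317382812), 14.392142295837402))
top 8 14 178 [504.1 175.7  10.2] [408.  71.   8.] [659. 277.  14.] (np.float64(88.41444396972656), ((533.68310546875, 171.72280883789062), (209.0350799560547, 245.6072235107422), 88.41444396972656))
top lamp 20 27 907 [ 569.  -425.    23.4] [ 497. -523.   20.] [ 655. -366.   27.] ((568.7249145507812, -433.43603515625), (162.2055206298828, 136.31790161132812), 34.8339958190918)
top lamp 145 265 724 [ 571.7 -408.6  219.1] [ 517. -484.  148.] [ 632. -397.  260.] ((578.0700073242188, -415.63623046875), (97.615966796875, 94.395263671875), 44.51103973388672)
```

View pics/rack.png

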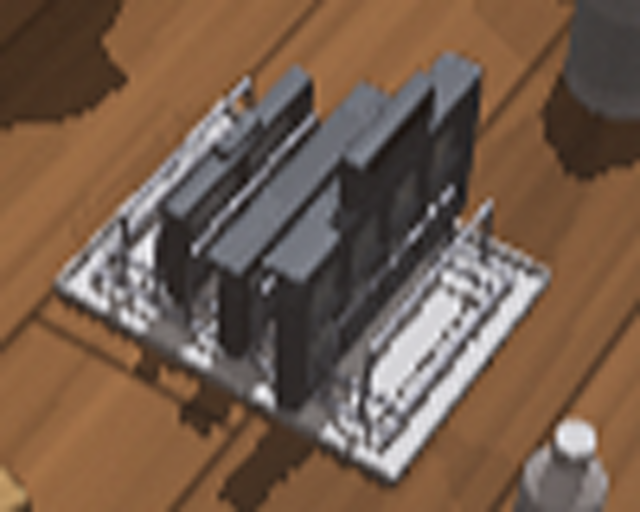

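View pics/lamp.png

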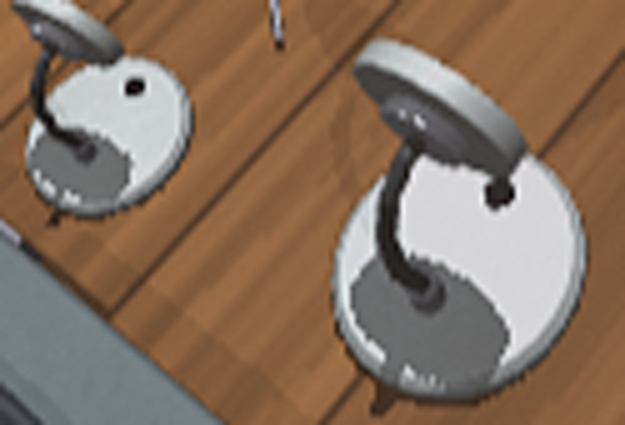

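The rack crop shows the tall screen with its long upright grip at (400,130). Its lip overhangs to the left (world -x) and its ribbed back faces +x. The choice stands. The lamp crop shows the large lamp's head from behind at (440,105) with its foot at (460,280), so it shines roughly toward +y. Next I'll fit the poses.

```bash
cat > fit.py <<'E'
from h import *
from scipy.optimize import least_squares
P={}
for n,sl in(("top",(slice(140,215),slice(360,430))),("scene",(slice(255,340),slice(150,215)))):
    P[n]=np.load(n+"0.npz")["W"][sl].reshape(-1,3)
def sdf(p,R,h):  # cylinder along local x, from 0..h
    r=np.hypot(p[:,1],p[:,2])-R; a=abs(p[:,0]-h/2)-h/2
    return np.minimum(np.maximum(r,a),0)+np.hypot(np.maximum(r,0),np.maximum(a,0))
def res(q,ps):
    c,s=np.cos(q[2]),np.sin(q[2]); o=[]
    for p in ps:
        d=p-[q[0],q[1],200]; l=np.c_[c*d[:,0]+s*d[:,1],-s*d[:,0]+c*d[:,1],d[:,2]]; o.append(sdf(l,58,30))
    return np.concatenate(o)
for names in(("top","scene"),("top",),("scene",)):
    ps=[P[n][(P[n][:,2]>140)&(P[n][:,2]<265)] for n in names]
    for y0 in(-2.2,-1.6,-1):
        f=least_squares(res,[575,-400,y0],args=(ps,),loss="soft_l1",f_scale=2)
        print(names,f.x[:2].round(1),np.degrees(f.x[2]).round(2),round(f.cost),np.median(abs(res(f.x,ps))).round(2))
foot=np.concatenate(list(P.values())); foot=foot[(foot[:,2]>20)&(foot[:,2]<27)]
print("foot",cv2.minEnclosingCircle(foot[:,:2].astype(np.float32)))
# screen: grip & bezel box fit, x,y,yaw,lean about y
def box(d,c,h):
    q=abs(d-c)-h; return np.linalg.norm(np.maximum(q,0),axis=1)+np.minimum(q.max(1),0)
def rs(q,p):
    c,s=np.cos(q[2]),np.sin(q[2]); d=p-[q[0],q[1],q[4]]
    l=np.c_[c*d[:,0]+s*d[:,1],-s*d[:,0]+c*d[:,1],d[:,2]]
    c,s=np.cos(q[3]),np.sin(q[3]); l=np.c_[c*l[:,0]-s*l[:,2],l[:,1],s*l[:,0]+c*l[:,2]]
    H=np.array
    return np.min([box(l,H([0,0,65]),H([8.5,105,65])),box(l,H([-6,0,135]),H([14.5,105,5])),box(l,H([0,0,162]),H([8,43,22]))],0)
S=[]
for n,sl in(("top",(slice(160,200),slice(170,255))),("scene",(slice(140,220),slice(225,325)))):
    p=np.load(n+"0.npz")["W"][sl].reshape(-1,3); S.append(p[(p[:,2]>125)&(p[:,2]<215)&(p[:,0]>565)&(p[:,0]<620)&(p[:,1]>50)&(p[:,1]<290)])
for n,p in(("both",np.concatenate(S)),("top",S[0]),("scene",S[1])):
    f=least_squares(rs,[594,168,0,0,22],args=(p,),loss="soft_l1",f_scale=2)
    print(n,len(p),f.x[:2].round(1),np.degrees(f.x[2:4]).round(2),f.x[4].round(1),np.median(abs(f.fun)).round(2))
E
python3 fit.py
```

```text
('top', 'scene') [ 573.9 -402.9] -83.55 11396 1.44
('top', 'scene') [ 573.9 -402.9] -83.55 11396 1.44
('top', 'scene') [ 573.9 -402.9] -83.55 11396 1.44
('top',) [ 573.6 -402.9] -83.8 2462 0.95
('top',) [ 573.6 -402.9] -83.8 2462 0.95
('top',) [ 573.6 -402.9] -83.78 2462 0.94
('scene',) [ 578.2 -422.6] -81.87 8193 6.76
('scene',) [ 575.9 -403.1] -97.13 8888 3.79
('scene',) [ 570.8 -409.1] -62.06 7541 3.19
foot ((579.270263671875, -446.1185302734375), 85.10572814941406)
both 1146 [595.4 171. ] [-0.54 -0.06] 22.8 1.03
top 697 [593.4 170.5] [-0.23  0.39] 22.7 0.97
scene 449 [594.3 171. ] [-0.52  0.62] 23.2 0.84
```

Emit:
step_arm(
  linear=[
    [0.02,-0.017,0.006],
    [0.06,-0.05,0.012],
    [0.11,-0.09,0.02],
    [0.16,-0.131,0.025],
    [0.21,-0.172,0.03],
  ],
  turn=[-0.012,-0.035,-0.065,-0.095,-0.125],
  claw=85,
  squeeze=60,
)

```text
t: 0.52
tcp_pos: [346.5, 372.5, 260.3]
orientation: [-0.0, 0.402, 0.915, -0.0]
ft_force: [0.3, 0.4, 1.0]
grip_width: 84.9
grip_force: 0.0
```

Emit:
step_arm(
  linear=[
    [0.05,-0.041,0],
    [0.1,-0.082,0],
    [0.15,-0.123,0],
    [0.2,-0.164,0],
    [0.25,-0.205,0],
  ],
  turn=[-0.03,-0.06,-0.09,-0.12,-0.15],
)

```text
t: 0.93
tcp_pos: [496.8, 249.0, 260.0]
orientation: [-0.0, 0.605, 0.796, -0.0]
ft_force: [0.1, 0.6, 0.5]
grip_width: 84.7
grip_force: 0.0
```

Emit:
step_arm(
  linear=[
    [0.05,-0.041,0],
    [0.1,-0.082,0],
    [0.14,-0.114,0],
    [0.16,-0.13,0],
    [0.1647,-0.1327,0],
  ],
  turn=[-0.03,-0.06,-0.08,-0.09,-0.0906],
)

```text
t: 1.35
tcp_pos: [596.3, 168.4, 259.0]
orientation: [-0.0, 0.712, 0.702, -0.001]
ft_force: [-0.4, -0.5, -0.5]
grip_width: 85.2
grip_force: 0.0
```

Emit:
step_arm(
  linear=[
    [0,0,-0.02],
    [0,0,-0.05],
    [0,0,-0.08],
    [0,0,-0.095],
    [0,0,-0.1],
  ],
  turn=[0,0,0,0,0],
)

```text
t: 1.77
tcp_pos: [593.0, 171.6, 198.3]
orientation: [-0.001, 0.71, 0.704, -0.002]
ft_force: [0.6, -0.2, -0.2]
grip_width: 84.9
grip_force: 0.0
```

Emit:
step_arm(
  linear=[
    [0,0,-0.01],
    [0,0,-0.02],
    [0,0,-0.028],
    [0,0,-0.032],
    [0,0,-0.032],
  ],
  turn=[0,0,0,0,0],
)

```text
t: 2.18
tcp_pos: [594.4, 171.0, 180.8]
orientation: [-0.0, 0.71, 0.704, -0.0]
ft_force: [0.3, -0.2, 0.2]
grip_width: 85.0
grip_force: 0.0
```

```bash
python3 - <<'E'
from h import *
d,W=shot("scene"); save("pre.png",d["color"][130:220,215:335],5)
s=robot.sense();print(s["tcp_pos"],s["ft_force"],s["orientation"],s["qpos"])
E
```

```text
[594.52728802 171.02342501 181.14371299] [ 0.35280415 -0.59006392 -1.27586873] [2.04408232e-05 7.10477350e-01 7.03720068e-01 8.63231678e-06] [ 1.56298220e-01  5.62695724e-01  1.33930055e+00 -2.44043374e-05
  1.23955848e+00  1.65862432e-01]
```

View pics/pre.png

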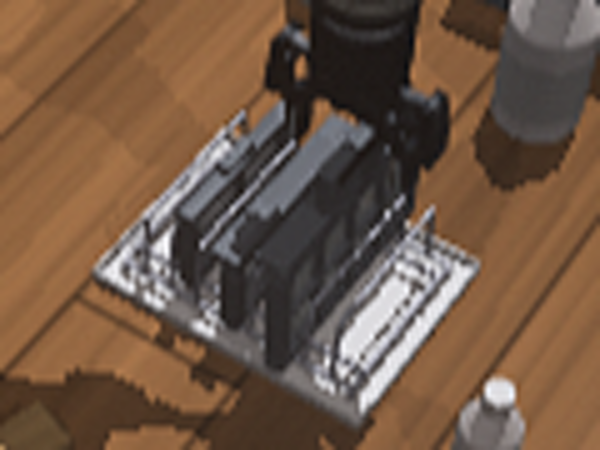

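The crop shows the open fingers straddling the grip at about (350,160), one on each side and clear of the neighbouring screens. I'll close them.

Emit:
step_arm(
  linear=[
    [0,0,0],
    [0,0,0],
    [0,0,0],
    [0,0,0],
    [0,0,0],
  ],
  turn=[0,0,0,0,0],
  claw=0,
  squeeze=70,
)

```text
t: 2.65
tcp_pos: [594.6, 171.0, 181.3]
orientation: [0.0, 0.711, 0.704, 0.0]
ft_force: [-0.0, 0.5, 0.2]
grip_width: 25.1
grip_force: 0.0
```

Emit:
step_arm(
  linear=[
    [0,0,0],
    [0,0,0],
    [0,0,0],
    [0,0,0],
    [0,0,0],
  ],
  turn=[0,0,0,0,0],
)

```text
t: 3.07
tcp_pos: [594.6, 171.0, 181.4]
orientation: [0.0, 0.711, 0.704, 0.0]
ft_force: [0.1, 0.5, 2.0]
grip_width: 15.4
grip_force: 68.9
```

Emit:
step_arm(
  linear=[
    [0,0,0.005],
    [0,0,0.013],
    [0,0,0.023],
    [0,0,0.033],
    [0,0,0.04],
  ],
  turn=[0,0,0,0,0],
)

```text
t: 3.48
tcp_pos: [594.4, 171.0, 205.9]
orientation: [-0.0, 0.71, 0.704, -0.0]
ft_force: [0.1, 0.3, -4.4]
grip_width: 15.0
grip_force: 68.7
```

Emit:
step_arm(
  linear=[
    [0,0,0.015],
    [0,0,0.035],
    [0,0,0.055],
    [0,0,0.075],
    [0,0,0.09],
  ],
  turn=[0,0,0,0,0],
)

```text
t: 3.9
tcp_pos: [594.5, 171.1, 260.8]
orientation: [0.0, 0.71, 0.704, 0.0]
ft_force: [-0.3, 0.3, -3.6]
grip_width: 15.1
grip_force: 69.1
```

Emit:
step_arm(
  linear=[
    [0,0,0.02],
    [0,0,0.045],
    [0,0,0.065],
    [0,0,0.08],
    [0,0,0.085],
  ],
  turn=[0,0,0,0,0],
)

```text
t: 4.32
tcp_pos: [594.8, 171.1, 312.1]
orientation: [0.001, 0.71, 0.704, 0.001]
ft_force: [0.5, 0.6, -3.5]
grip_width: 15.4
grip_force: 68.9
```

```bash
python3 - <<'E'
from h import *
d,W=shot("scene"); save("lift.png",d["color"][80:230,200:350],4)
s=robot.sense();print(s["tcp_pos"],s["ft_force"],s["torque"],s["grip_width"])
E
```

```text
[594.75349602 171.07969651 311.67944388] [ 0.27365846  0.22579253 -2.72009923] [ 0.00791232 -0.01524382 -0.06739365] 15.310690793106518
```

View pics/lift.png

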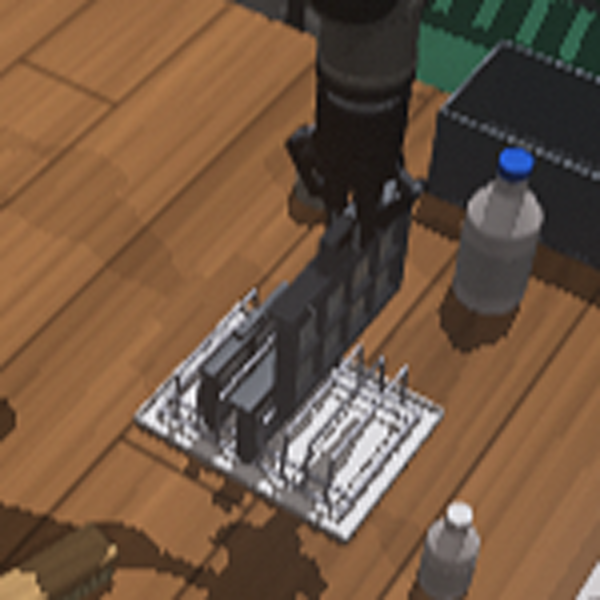

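The lift is clean. The picture shows the screen held at (340,290) above the hoops, with the other two still standing in the rack at about (235,390). I'll carry it to the lamp.

Emit:
step_arm(
  linear=[
    [-0.002,-0.012,0],
    [-0.005,-0.035,0],
    [-0.01,-0.065,0],
    [-0.015,-0.1,0],
    [-0.02,-0.135,0],
  ],
  turn=[0.01,0.03,0.055,0.082,0.11],
)

```text
t: 4.78
tcp_pos: [581.9, 89.5, 309.1]
orientation: [-0.001, 0.577, 0.817, -0.001]
ft_force: [-0.5, -0.7, -3.7]
grip_width: 15.2
grip_force: 68.9
```

Emit:
step_arm(
  linear=[
    [-0.004,-0.037,0],
    [-0.008,-0.074,0],
    [-0.012,-0.111,0],
    [-0.016,-0.148,0],
    [-0.02,-0.185,0],
  ],
  turn=[0.03,0.06,0.09,0.12,0.15],
)

```text
t: 5.2
tcp_pos: [569.9, -21.9, 309.2]
orientation: [-0.001, 0.37, 0.929, -0.0]
ft_force: [-0.4, 0.4, -4.2]
grip_width: 15.3
grip_force: 68.9
```

Emit:
step_arm(
  linear=[
    [-0.004,-0.037,0],
    [-0.008,-0.074,0],
    [-0.012,-0.111,0],
    [-0.016,-0.148,0],
    [-0.02,-0.185,0],
  ],
  turn=[0.03,0.06,0.09,0.12,0.15],
)

```text
t: 5.62
tcp_pos: [557.9, -132.9, 309.3]
orientation: [-0.001, 0.143, 0.99, 0.0]
ft_force: [-0.5, 0.3, -3.4]
grip_width: 15.0
grip_force: 68.9
```

Emit:
step_arm(
  linear=[
    [-0.003,-0.035,-0.003],
    [-0.005,-0.07,-0.008],
    [-0.007,-0.1,-0.015],
    [-0.008,-0.125,-0.021],
    [-0.0088,-0.14,-0.025],
  ],
  turn=[0.03,0.06,0.085,0.105,0.12],
)

```text
t: 6.03
tcp_pos: [552.5, -217.6, 293.6]
orientation: [-0.001, -0.043, 0.999, 0.0]
ft_force: [-0.3, 0.1, -3.3]
grip_width: 15.0
grip_force: 68.7
```

Emit:
step_arm(
  linear=[
    [0,-0.005,-0.002],
    [0,-0.0083,-0.0027],
    [0,-0.0083,-0.0027],
    [0,-0.0083,-0.0027],
    [0,-0.0083,-0.0027],
  ],
  turn=[0.006,0.009,0.009,0.009,0.009],
)

```text
t: 6.45
tcp_pos: [553.4, -220.2, 293.7]
orientation: [0.0, -0.056, 0.998, 0.0]
ft_force: [0.0, 0.5, -4.0]
grip_width: 15.5
grip_force: 68.8
```

```bash
python3 - <<'E'
from h import *
for n in("top","scene"):
    d,W=shot(n); np.savez(n+"1.npz",W=W,c=d["color"])
    save(n+"1.png",d["color"][100:260,270:470] if n=="top" else d["color"][170:350,100:300],3)
s=robot.sense();print(s["tcp_pos"],s["orientation"],s["ft_force"],s["qpos"],s["t"])
E
```

```text
[ 553.39946342 -220.33155256  293.76092065] [ 1.67356706e-04 -5.66735957e-02  9.98392746e-01 -3.89696197e-06] [ 0.7517682  -0.12478893 -3.57393162] [-5.07609816e-01  4.44081640e-01  1.22557848e+00  1.73282364e-04
  1.47164554e+00 -2.19183123e+00] 6.55
```

View pics/top1.png

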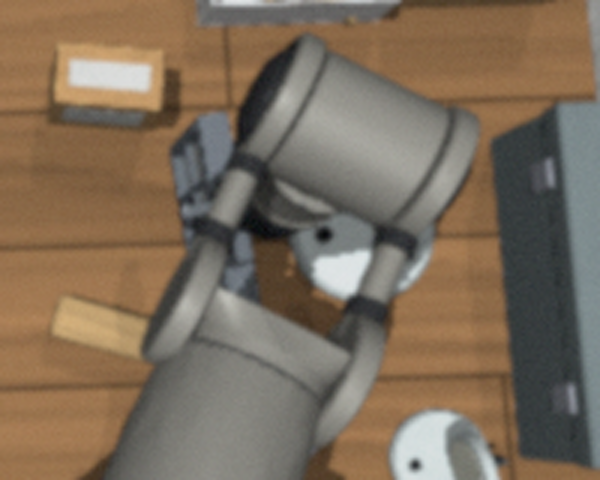

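View pics/scene1.png

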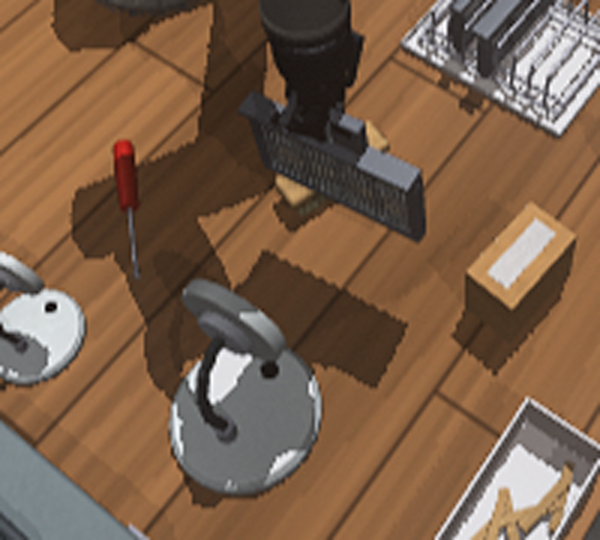

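Top view: the ribs face away from the lamp at (205,200). Scene view: the mesh front with the lip at (340,170) faces the lamp head at (235,320), and nothing is touching. I'll measure the held pose.

```bash
cat > fit2.py <<'E'
import sys,contextlib,io
with contextlib.redirect_stdout(io.StringIO()): from fit import *
def held(k,yaw):
    q0=np.array([553,-221,np.radians(yaw),0,0,135.])
    from scipy.spatial.transform import Rotation as Ro
    def r(q,p):
        l=Ro.from_euler("ZYX",[q[2],q[3],q[4]]).inv().apply(p-[q[0],q[1],q[5]]);H=np.array
        return np.min([box(l,H([0,0,65]),H([8.5,105,65])),box(l,H([-6,0,135]),H([14.5,105,5])),box(l,H([0,0,162]),H([8,43,22]))],0)
    P=[]
    for n in("top","scene"):
        p=np.load(n+k+".npz")["W"].reshape(-1,3); p=p[np.isfinite(p).all(1)]; P.append(p[(p[:,2]<345)&(abs(r(q0,p))<15)])
    for p in(np.concatenate(P),*P):
        f=least_squares(r,q0,args=(p,),loss="soft_l1",f_scale=1.5)
        m=Ro.from_euler("ZYX",f.x[2:5]).apply([0,0,65])+[f.x[0],f.x[1],f.x[5]]
        print(len(p),"mesh",m.round(1),"yaw,leany,leanx",np.degrees(f.x[2:5]).round(2),np.median(abs(f.fun)).round(2))
held(sys.argv[1],float(sys.argv[2]))
E
python3 fit2.py 1 96.5
```

```text
2094 mesh [ 551.6 -218.1  200.4] yaw,leany,leanx [96.22 -1.12  0.1 ] 1.12
688 mesh [ 551.  -220.4  200. ] yaw,leany,leanx [96.54  0.19  0.14] 1.11
1406 mesh [ 551.7 -217.9  200.6] yaw,leany,leanx [ 9.642e+01 -1.240e+00  7.000e-02] 1.02
```

Emit:
step_arm(
  linear=[
    [0,0,0],
    [0,0,0],
    [0,0,0],
    [0,0,0],
    [0,0,0],
  ],
  turn=[0,0,0,0,0],
)

```text
t: 6.97
tcp_pos: [553.2, -221.0, 293.5]
orientation: [-0.0, -0.056, 0.998, 0.0]
ft_force: [0.6, 0.0, -4.0]
grip_width: 15.1
grip_force: 68.8
```

Emit:
step_arm(
  linear=[
    [0,0,0],
    [0,0,0],
    [0,0,0],
    [0,0,0],
    [0,0,0],
  ],
  turn=[0,0,0,0,0],
)

```text
t: 7.38
tcp_pos: [553.3, -221.0, 293.5]
orientation: [0.0, -0.056, 0.998, 0.0]
ft_force: [-0.1, -0.1, -4.3]
grip_width: 14.9
grip_force: 68.8
```

Emit:
step_arm(
  linear=[
    [0,0,0],
    [0,0,0],
    [0,0,0],
    [0,0,0],
    [0,0,0],
  ],
  turn=[0,0,0,0,0],
)

```text
t: 7.8
tcp_pos: [553.3, -221.0, 293.5]
orientation: [0.0, -0.056, 0.998, 0.0]
ft_force: [-0.4, 0.6, -4.4]
grip_width: 15.3
grip_force: 68.8
```

Emit:
step_arm(
  linear=[
    [0,0,0],
    [0,0,0],
    [0,0,0],
    [0,0,0],
    [0,0,0],
  ],
  turn=[0,0,0,0,0],
)

```text
t: 8.22
tcp_pos: [553.2, -221.0, 293.5]
orientation: [0.0, -0.056, 0.998, 0.0]
ft_force: [-0.2, -0.5, -3.7]
grip_width: 15.4
grip_force: 68.8
```

Emit:
step_arm(
  linear=[
    [0,0,0],
    [0,0,0],
    [0,0,0],
    [0,0,0],
    [0,0,0],
  ],
  turn=[-0.005,-0.02,-0.045,-0.075,-0.11],
)

```text
t: 8.63
tcp_pos: [553.3, -221.0, 293.5]
orientation: [0.0, 0.119, 0.993, 0.0]
ft_force: [0.6, 0.6, -3.6]
grip_width: 15.1
grip_force: 68.9
```

Emit:
step_arm(
  linear=[
    [0,0,0],
    [0,0,0],
    [0,0,0],
    [0,0,0],
    [0,0,0],
  ],
  turn=[-0.036,-0.072,-0.108,-0.144,-0.18],
)

```text
t: 9.05
tcp_pos: [553.2, -221.0, 293.5]
orientation: [0.0, 0.392, 0.92, 0.0]
ft_force: [-0.4, 0.2, -3.8]
grip_width: 15.8
grip_force: 68.9
```

Emit:
step_arm(
  linear=[
    [0,0,0],
    [0,0,0],
    [0,0,0],
    [0,0,0],
    [0,0,0],
  ],
  turn=[-0.036,-0.072,-0.108,-0.144,-0.18],
)

```text
t: 9.47
tcp_pos: [553.3, -221.0, 293.5]
orientation: [0.0, 0.633, 0.774, 0.0]
ft_force: [-0.2, 0.4, -5.5]
grip_width: 15.3
grip_force: 68.9
```

Emit:
step_arm(
  linear=[
    [0,0,0],
    [0,0,0],
    [0,0,0],
    [0,0,0],
    [0,0,0],
  ],
  turn=[-0.036,-0.072,-0.108,-0.144,-0.18],
)

```text
t: 9.88
tcp_pos: [553.2, -220.9, 293.5]
orientation: [0.0, 0.824, 0.567, 0.0]
ft_force: [0.3, 0.3, -4.1]
grip_width: 15.1
grip_force: 68.9
```

Emit:
step_arm(
  linear=[
    [0,0,0],
    [0,0,0],
    [0,0,0],
    [0,0,0],
    [0,0,0],
  ],
  turn=[-0.036,-0.072,-0.108,-0.144,-0.18],
)

```text
t: 10.3
tcp_pos: [553.2, -221.0, 293.5]
orientation: [0.0, 0.949, 0.315, 0.0]
ft_force: [0.0, 0.6, -4.2]
grip_width: 14.9
grip_force: 68.9
```

Emit:
step_arm(
  linear=[
    [0,0,0],
    [0,0,0],
    [0,0,0],
    [0,0,0],
    [0,0,0],
  ],
  turn=[-0.036,-0.07,-0.1,-0.125,-0.145],
)

```text
t: 10.72
tcp_pos: [553.2, -221.0, 293.5]
orientation: [0.0, 0.996, 0.093, 0.0]
ft_force: [0.0, -0.6, -3.5]
grip_width: 14.8
grip_force: 68.9
```

Emit:
step_arm(
  linear=[
    [0,0,0],
    [0,0,0],
    [0,0,0],
    [0,0,0],
    [0,0,0],
  ],
  turn=[-0.015,-0.022,-0.025,-0.025,-0.025],
)

```text
t: 11.13
tcp_pos: [553.2, -221.0, 293.5]
orientation: [0.0, 0.998, 0.057, -0.0]
ft_force: [0.3, 1.2, -4.3]
grip_width: 15.0
grip_force: 68.9
```

Emit:
step_arm(
  linear=[
    [0,0,0],
    [0,0,0],
    [0,0,0],
    [0,0,0],
    [0,0,0],
  ],
  turn=[0,0,0,0,0],
)

```text
t: 11.55
tcp_pos: [553.2, -221.0, 293.5]
orientation: [0.0, 0.998, 0.056, -0.0]
ft_force: [-0.3, -0.5, -3.9]
grip_width: 14.7
grip_force: 68.9
```

```bash
python3 - <<'E'
from h import *
for n in("top","scene"):
    d,W=shot(n); np.savez(n+"2.npz",W=W,c=d["color"])
    if n=="scene": save("scene2.png",d["color"],1.5)
s=robot.sense();print(s["tcp_pos"],s["orientation"],s["ft_force"],s["t"])
E
python3 fit2.py 2 -83.5
```

```text
[ 553.24082954 -220.98026594  293.5023412 ] [ 6.71080325e-05  9.98403504e-01  5.64839741e-02 -1.09268292e-07] [ 0.0669034  -0.24476037 -4.26420537] 11.65
2098 mesh [ 551.5 -222.5  200. ] yaw,leany,leanx [-83.68  -0.59  -0.15] 1.56
561 mesh [ 551.1 -223.   199.8] yaw,leany,leanx [-8.333e+01 -1.110e+00 -3.000e-02] 0.96
1537 mesh [ 551.5 -222.3  200.3] yaw,leany,leanx [-83.6   -0.26  -0.19] 2.01
```

View pics/scene2.png

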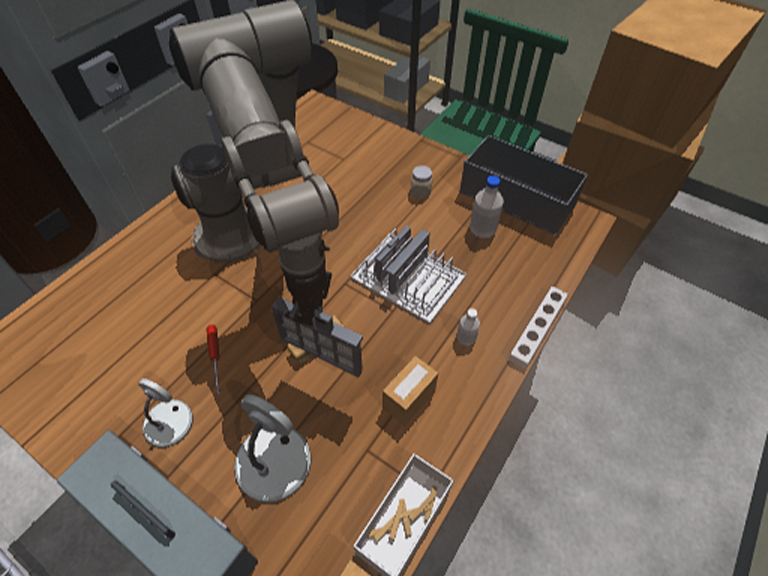

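The final picture shows the ribbed back at (320,340) squarely facing the lamp at (270,410). The other two screens are still in the rack at (403,258), and everything else looks undisturbed. I'll hold about one more second, then hand in.

Emit:
step_arm(
  linear=[
    [0,0,0],
    [0,0,0],
    [0,0,0],
    [0,0,0],
    [0,0,0],
  ],
  turn=[0,0,0,0,0],
)

```text
t: 12.07
tcp_pos: [553.2, -221.0, 293.5]
orientation: [0.0, 0.998, 0.056, -0.0]
ft_force: [0.3, -0.1, -3.5]
grip_width: 15.0
grip_force: 68.9
```

Emit:
step_arm(
  linear=[
    [0,0,0],
    [0,0,0],
    [0,0,0],
    [0,0,0],
    [0,0,0],
  ],
  turn=[0,0,0,0,0],
)

```text
t: 12.48
tcp_pos: [553.2, -221.0, 293.5]
orientation: [0.0, 0.998, 0.056, -0.0]
ft_force: [0.5, 0.2, -3.3]
grip_width: 15.0
grip_force: 68.9
```

```bash
python3 -c "
from workcell import ticket
print(ticket.sign_off())"
```

```text
the job is handed in; nothing more can be done
None
```

The job is handed in at 12.5 s: the tall screen showed its smooth front to the lamp for about 1.7 s, was turned half round, and is held level with its ribbed back to the lamp, mesh centre about 18 cm away; the other two screens still stand in the rack.

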